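Put two billets away in the tray, butted to the fences

ROBOT

A 7-joint arm with a two-finger parallel gripper is mounted at the origin on a cart in front of the work surface, level with it; the furniture and walls round the work are solid. World frame = base frame: x ahead of the robot, y to its left, z up, the work surface at z = 0. Lengths are in m, angles in rad, forces in N, time in s.
With the tool pointing down it reaches from about 0.35 to 0.9 m from the base axis. Payload 8.1 kg.
Tool frame: the origin (TCP) lies between the finger pads; the fingertips stand 22 mm ahead of it and the grasp point (between the pads) lies 3 mm ahead of it (arm.tip_reach is the distance from the TCP to the fingertips, in m); z points along the fingers, y is the line along which they close (so a half turn about z gives the same grasp; the last joint's range is limited). The gripper opens to 92 mm and grips with 3 to 60 N. Pads are 19 mm wide; open, the fingers measure 130 mm over their backs; the gripper's body (75 mm by 190 mm) begins 47 mm behind the grasp point.
Start: joints at [-1.438, 0.434, 0.025, 1.573, -0.012, 1.134, -0.075], TCP at [0.146, 0.608, 0.215] pointing down, gripper open.
Joint ranges: [-2.62, 2.62], [-0.44, 2.09], [-1.27, 1.32], [0.08, 2.57], [-1.32, 4.46], [0.12, 2], [-2.74, 2.74]. Speed limits (rad/s): [2.22, 2.22, 3.01, 3.01, 3.14, 3.14, 3.14].

INTERFACE

Orientations are given as a rotation vector (axis times angle).
In Python, from cell import telemetry, vision, job, arm gives the robot as it stands. The module is installed in compiled form; this text tells all that it offers.
- The arm moves only by the shell command python3 -m creep 'ROWS' [FORCE]. ROWS is text: rows parted by semicolons, each of 7 numbers parted by spaces: the finger opening in cm, from 0 to 9.18, then the shift along the tool's x, y, z in cm, then the turn, a rotation vector about the tool's x, y, z in degrees. A call has 1 to 5 rows; each row is the pose to reach, as a shift and turn from the pose commanded when the call began, along the tool's axes at that moment; what a row does not reach only later rows make up. A row lasts 1/8 s, in which the tool goes at most 62.5 mm and 10.7 degrees, less where a joint would pass 70% of its speed; a pose out of reach is approached as far as the arm can. A call with a gripper value outside its range is refused whole. The fingers move at their own pace and stop on an object; FORCE is the grip in N (left out, the last holds). Time passes only in rows, so rows that repeat a pose let the fingers close. It gives the time, the measured TCP pose, the force, the opening and the grip force at its end, in the units of the state.
- telemetry.observe(): the state, without advancing time (a new reading comes with each control period).
- vision.get_image(name): name is "scene" or "top" or "wrist"; returns the picture (384x512x3 uint8, red, green, blue); there is no depth.
- vision.camera_info(name): a dict with "fov_y" (degrees; the focal length in pixels is half the picture's height over the tangent of half this angle, whatever the lens; pixels are square), "cx", "cy" (the principal point, pixels), "extrinsics" (4x4, takes a point from camera to world coordinates). Camera axes: x right, y down, z forward; pixel columns grow to the right and rows downward; lengths in m; the calibration is good to about 2 mm. A picture is of the moment at which its call begins: read the wrist's pose just before it. camera_info takes no time and is no camera call; for the wrist camera it gives the pose at the moment of the call.
- job.sign_off(): hands the job in; it is judged then, once.
The state is a dict: "clock": time; "joints": joint angles; "dq": joint speeds; "joint_efforts": joint torques, N m; "position": TCP position; "ee_rot": TCP orientation; "force": force on the tool from outside, world axes, zero at the start; "ft_torque": the same for the moment, N m; "width": opening from 0.0 (shut) to 1.0 (fully open); "gripper_force": force on a finger pad.
Only numpy, scipy, OpenCV 4.12 (cv2) and the standard library are available. Lean on these libraries where they do the work, as an engineer would, in place of code of your own. Each camera call takes 0.05 s, during which the arm holds its last target. There are 200 camera calls.

TASK

Put the two wooden billets away in the tray, the large one in the large compartment and the small one in the small compartment: tip each one, slide its lower end under the steel bar, lower its other end in front of the fence, then draw it back by feel until it butts firmly against the fence, so that it lies flat on the compartment's floor with its end under the bar, and let go. Leave the callipers, the tumbler and the beeswax where they are.

Things in the scene. Friction and masses are not known exactly. Their poses are not given: they have to be found in the camera images.
- large_billet: Large brown wood billet, a plain block 150 mm long, 65 mm wide, 30 mm thick, 0.24 kg (varies 0.7 to 1.4 times), lying flat on the marver. Origin: centre of its underside; y axis along the length, x across the width, z up. Its two ends are alike.
- small_billet: Small dark wood billet, a plain block 130 mm long, 55 mm wide, 22 mm thick, 0.2 kg (varies 0.7 to 1.4 times), lying flat on the marver. Origin: centre of its underside; y axis along the length, x across the width, z up. Its two ends are alike.
- tray: Fixed wooden tray: board 224 (x) by 240 (y) by 8 mm thick, rims 5 mm high along its y edges. Two compartments run along its x axis: the large one at y = +55 mm, steel bar at its +x end (away from the robot), fence at the other; the small one at y = -55 mm, turned round, bar at the -x end. Origin: centre of the board's underside, on the marver; z up.
- large_bay (a point): Reference point on the large compartment's floor, 8 mm above the marver, on its centre line. Axes as the tray's; the bar is towards +x. Stored, the large billet's origin lies 0 to 16 mm from here towards -x, as the fence is set. At -x, wooden guides 9 mm high, 2.5 mm off each side of the billet, from 61 to 105 mm; from 61 mm -x to 53 mm +x the sides are open for fingers.
- large_bar (a point): Middle of the underside of the large compartment's steel bar, 37 mm above its floor, 62 mm +x of the large_bay point. Bar 18 mm broad along x, 6 thick. Wooden cheeks under it, 2.5 mm off each side of the billet, from 53 to 97 mm; a back block 89 mm +x closes the end. A billet cannot drop in flat: it goes in with this end down, tipped 6 to 9 degrees.
- large_feeler (a joint): Light sprung pad (0.3 N) standing 4 mm out of the large fence's face, m pressed in: 0 free, 0.004 flush as the billet butts. The fence is a dark steel block across the compartment, 12 mm high and thick, held by two thumb screws; it does not yield below 40 N. Its face was set somewhere from 75 to 91 mm -x of the large_bay point, anew each time and not told: feel for it.
- small_bay (a point): Reference point on the small compartment's floor, 8 mm above the marver, on its centre line. Axes as the tray's; the bar is towards -x. Stored, the small billet's origin lies 0 to 16 mm from here towards +x, as the fence is set. At +x, wooden guides 9 mm high, 2.5 mm off each side of the billet, from 51 to 95 mm; from 51 mm +x to 43 mm -x the sides are open for fingers.
- small_bar (a point): Middle of the underside of the small compartment's steel bar, 29 mm above its floor, 52 mm -x of the small_bay point. Bar 18 mm broad along x, 6 thick. Wooden cheeks under it, 2.5 mm off each side of the billet, from 43 to 87 mm; a back block 79 mm -x closes the end. A billet cannot drop in flat: it goes in with this end down, tipped 6 to 9 degrees.
- small_feeler (a joint): Light sprung pad (0.3 N) standing 4 mm out of the small fence's face, m pressed in: 0 free, 0.004 flush as the billet butts. The fence is a dark steel block across the compartment, 12 mm high and thick, held by two thumb screws; it does not yield below 40 N. Its face was set somewhere from 65 to 81 mm +x of the small_bay point, anew each time and not told: feel for it.
- mould (a point): A point on the marver under the heavy black iron split mould that stands fixed behind the billets; not part of the job, only an obstacle, about 180 mm high. It reaches from 20 mm nearer the robot than this point to 140 mm beyond it and 100 mm to either side; its two wooden handles, 90 mm above the marver, stick out to 70 mm nearer and 220 mm to either side.
- callipers: Grey steel outside callipers lying flat on the marver between the billets and the tray, 173 x 100 x 9 mm; a bystander. Origin: centre of the underside.
- tumbler: Clear glass tumbler standing on the marver, 64 mm across, 90 mm high; a bystander. Origin: centre of the underside.
- beeswax: Yellow block of beeswax on the marver, 50 x 75 x 32 mm; a bystander. Origin: centre of the underside.

How it is judged:
By the outcome, as a careful person would: the job done as asked, in the order asked, and still so for the second after the job is handed in, with the robot touching nothing.
It also fails if it takes over 72 s, if anything falls off the work surface, if the arm or the gripper's body presses on something with over 40 N, if the wrist force passes 120 N, or if a joint passes its speed limit or range.

## Working session

There is one attempt and no reset: what is moved stays moved. The work goes in short steps, Python scripts to look and compute and a shell command to move; the robot and the scene stay as the last step left them, time stands still between calls to the robot, and variables do not carry over. Pictures are saved under pics/ and viewed, at most 10 in all, crops included, and the job is handed in when it is done.

```bash
mkdir -p pics; python3 - <<'E'
from cell import telemetry, vision, arm
import cv2,numpy as np
np.set_printoptions(precision=4,suppress=True)
s=telemetry.observe(); print(s)
for n in ("scene","top"):
    im=vision.get_image(n); cv2.imwrite(f"pics/{n}0.png",im[:,:,::-1]); print(n,vision.camera_info(n))
print(vision.camera_info("wrist"),arm.tip_reach)
a=[cv2.imread(f"pics/{n}0.png") for n in ("scene","top")]
E
```

```text
{'clock': 0.0, 'joints': array([-1.4376,  0.4352,  0.025 ,  1.5741, -0.0116,  1.134 , -0.0751]), 'dq': array([-0.0011, -0.0008,  0.0001,  0.0007,  0.0001, -0.0001,  0.0007]), 'joint_efforts': array([ -0.0004, -66.7871,   0.9845, -31.4455,  -0.0608,   0.043 ,
         0.0002]), 'position': array([0.1459, 0.6072, 0.214 ]), 'ee_rot': array([-0.3696, -3.1197,  0.0024]), 'force': array([ 1.253 , -0.9209, -0.3239]), 'ft_torque': array([ 0.0321, -0.0016,  0.0165]), 'gripper_force': 0.0, 'width': 1.0004428981042446}
scene {'fov_y': 47.0278856695471, 'cx': 256.2395973956771, 'cy': 196.03024797799674, 'extrinsics': array([[-0.7765, -0.4243,  0.4658, -0.2515],
       [-0.63  ,  0.5124, -0.5836,  1.0381],
       [ 0.0089, -0.7466, -0.6652,  1.2021],
       [ 0.    ,  0.    ,  0.    ,  1.    ]])}
top {'fov_y': 54.95708701746335, 'cx': 255.13994208728994, 'cy': 197.1307674964986, 'extrinsics': array([[ 0.029 , -0.9971,  0.0707,  0.4194],
       [-0.9996, -0.0287,  0.0055,  0.0341],
       [-0.0034, -0.0708, -0.9975,  1.3957],
       [ 0.    ,  0.    ,  0.    ,  1.    ]])}
{'fov_y': 71.52098970337937, 'cx': 256.677636174713, 'cy': 196.80117373212417, 'extrinsics': array([[ 0.2342,  0.9397,  0.2494,  0.0788],
       [ 0.9722, -0.2258, -0.0621,  0.6232],
       [-0.002 ,  0.257 , -0.9664,  0.3831],
       [ 0.    ,  0.    ,  0.    ,  1.    ]])} 0.022
```

View pics/top0.png

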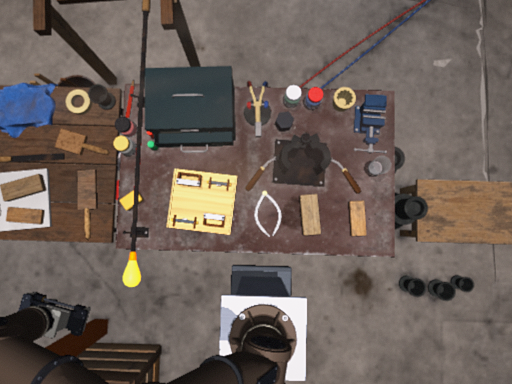

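View pics/scene0.png

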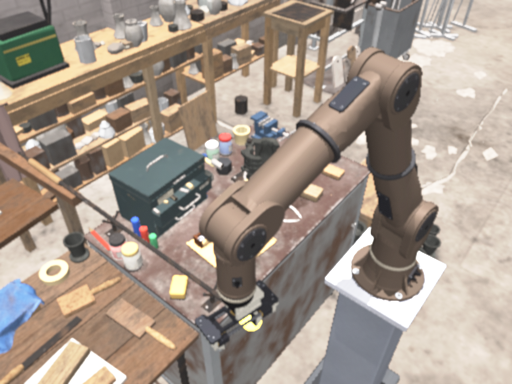

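The top view shows the tray at about (202,202), with the large bay in the left column (bar at row 180) and the small bay in the right column (bar at row 220). The large billet is at (310,215), the small one at (357,218) and the callipers at (267,215). I'll move the wrist camera over them for finer views.

```bash
cat > h.py <<'E'
import numpy as np, cv2
from scipy.spatial.transform import Rotation as Ro
from cell import telemetry, vision
np.set_printoptions(precision=4,suppress=True)
def goal(pos,yaw=0,tip=0):
    """row to reach TCP pos; tool x along -x world turned by yaw (deg, about z up), tip: deg about world-side tool y"""
    s=telemetry.observe(); R=Ro.from_rotvec(s["ee_rot"])
    G=Ro.from_euler("z",yaw,degrees=True)*Ro.from_matrix([[-1,0,0],[0,1,0],[0,0,-1]])*Ro.from_euler("y",tip,degrees=True)
    print("row cm",(R.inv().apply(np.array(pos)-s["position"])*100).round(2),"deg",(R.inv()*G).as_rotvec(degrees=True).round(2))
def st():
    s=telemetry.observe(); R=Ro.from_rotvec(s["ee_rot"]).as_matrix()
    print("t %.2f"%s["clock"],"pos",s["position"],"x",R[:,0],"z",R[:,2],"F",s["force"],"w %.1f g %.1f"%(s["width"]*92,s["gripper_force"]))
def shot(cam,name):
    i=vision.camera_info(cam); im=vision.get_image(cam)[:,:,::-1].copy()
    cv2.imwrite(f"pics/{name}.png",im); np.savez(f"pics/{name}.npz",E=i["extrinsics"],p=[192/np.tan(np.radians(i["fov_y"]/2)),i["cx"],i["cy"]])
def ray(name,px):
    d=np.load(f"pics/{name}.npz"); f,cx,cy=d["p"]; px=np.atleast_2d(px).astype(float)
    v=np.c_[(px-[cx,cy])/f,np.ones(len(px))]@d["E"][:3,:3].T
    return d["E"][:3,3],v
def onz(name,px,z):
    o,v=ray(name,px); return o+v*((z-o[2])/v[:,2])[:,None]
def two(n1,p1,n2,p2):
    o1,a=ray(n1,p1); o2,b=ray(n2,p2); out=[]
    for u,w in zip(a,b):
        t=np.linalg.lstsq(np.c_[u,-w],o2-o1,rcond=None)[0]; P,Q=o1+u*t[0],o2+w*t[1]; out.append(np.r_[(P+Q)/2,np.linalg.norm(P-Q)])
    return np.array(out)
E
python3 -m creep '9.18 -6 -5.5 -1 0 0 -3;9.18 -12 -11 -2 0 0 -6;9.18 -17.5 -15 -3.6 0 0 -9;9.18 -22.5 -19.5 -3.6 0 0 -12;9.18 -27 -23.5 -3.6 0 0 -13.5' && python3 -c "
from h import *
st();goal([.40,.25,.25])"
```

```text
clock: 0.72
position: [0.327, 0.3534, 0.2494]
ee_rot: [-0.002, 3.141, 0.001]
force: [1.6, 0.4, 0.9]
width: 1.003
gripper_force: 0.0
t 0.72 pos [0.327  0.3534 0.2494] x [-1.     -0.001  -0.0003] z [ 0.0003  0.0004 -1.    ] F [1.5501 0.376  0.9103] w 92.2 g 0.0
row cm [ -7.29 -10.34  -0.07] deg [0.03 0.02 0.06]
```

```bash
S(){ python3 -c "
from h import *
shot('wrist','$1');st()"; }
python3 -m creep '9.18 -3 -3 0 0 0 0;9.18 -5 -6 0 0 0 0;9.18 -5 -6 0 0 0 0' >/dev/null; S t1
python3 -m creep '9.18 0 -6 0 0 0 0;9.18 0 -12 0 0 0 0;9.18 0 -12 0 0 0 0' >/dev/null; S t2
python3 -m creep '9.18 0 -6 0 0 0 0;9.18 0 -12 0 0 0 0;9.18 0 -18 0 0 0 0;9.18 0 -24 0 0 0 0;9.18 0 -30 0 0 0 0' >/dev/null
python3 -m creep '9.18 0 -1 0 0 0 0;9.18 0 -1 0 0 0 0' >/dev/null; S b1
python3 -m creep '9.18 0 -6 0 0 0 0;9.18 0 -12 0 0 0 0;9.18 0 -14 0 0 0 0;9.18 0 -14 0 0 0 0' >/dev/null; S b2
python3 -c "
import cv2;i=lambda n:cv2.imread(f'pics/{n}.png')
cv2.imwrite('pics/t1v.png',cv2.resize(i('t1'),(768,576),interpolation=cv2.INTER_CUBIC))"
```

```text
t 1.15 pos [0.3764 0.2941 0.249 ] x [-1.      0.003   0.0003] z [-0.0003 -0.0003 -1.    ] F [-0.9187  0.941   0.58  ] w 91.6 g 0.0
t 1.57 pos [0.3754 0.1746 0.2493] x [-1.      0.0018 -0.    ] z [ 0.      0.0007 -1.    ] F [-0.3465  0.6423  0.2719] w 92.2 g 0.0
t 2.50 pos [ 0.3765 -0.1331  0.249 ] x [-1.     -0.0021  0.0004] z [-0.0004  0.0001 -1.    ] F [ 0.3468 -0.714   0.0044] w 92.2 g 0.0
t 3.05 pos [ 0.3766 -0.2732  0.2487] x [-1.     -0.0014  0.001 ] z [-0.001   0.0006 -1.    ] F [ 0.3474 -0.0868 -0.972 ] w 91.9 g 0.0
```

View pics/t1v.png

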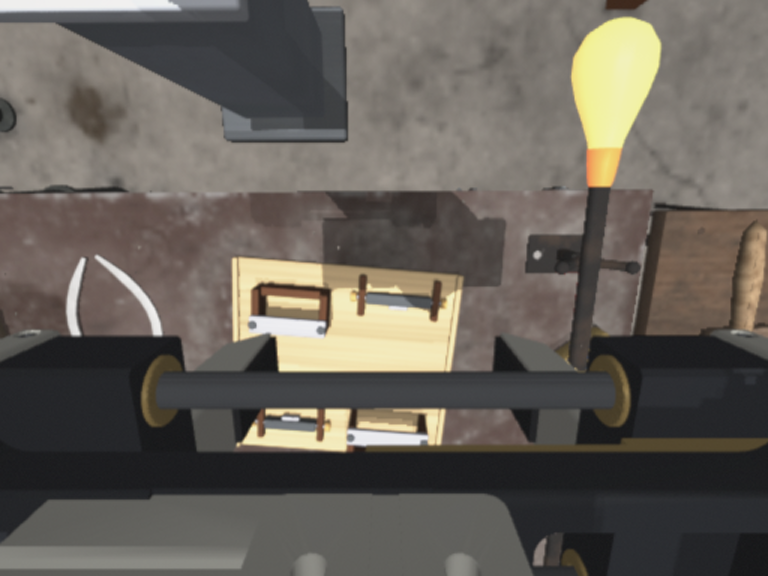

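View pics/b2.png

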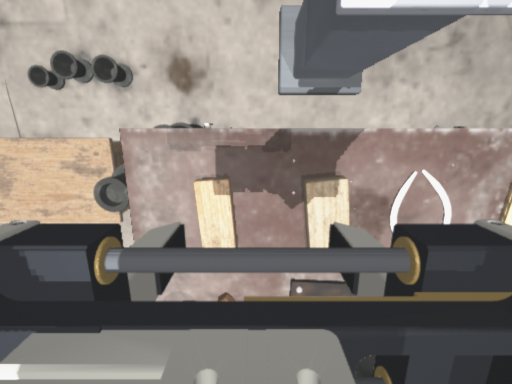

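The t1 view shows the tray (rows 258–450) half hidden behind the gripper, and b2 shows both billets partly hidden (large at (328,213), small at (215,213)). I'll back off towards the robot to see them whole.

```bash
S(){ python3 -c "
from h import *
shot('wrist','$1');st()"; }
python3 -m creep '9.18 5 0 0 0 0 0;9.18 9.6 1 0 0 0 0;9.18 9.6 1 0 0 0 0;9.18 9.6 1 0 0 0 0' >/dev/null; S c1
python3 -m creep '9.18 0 6 0 0 0 0;9.18 0 12 0 0 0 0;9.18 0 12 0 0 0 0;9.18 0 12 0 0 0 0' >/dev/null; S c2
python3 -m creep '9.18 0 6 0 0 0 0;9.18 0 12 0 0 0 0;9.18 0 18 0 0 0 0;9.18 0 24 0 0 0 0;9.18 0 30 0 0 0 0' >/dev/null
python3 -m creep '9.18 0 4 0 0 0 0;9.18 0 4 0 0 0 0;9.18 0 4 0 0 0 0' >/dev/null; S u1
python3 -m creep '9.18 0 6 0 0 0 0;9.18 0 12 0 0 0 0;9.18 0 12 0 0 0 0;9.18 0 12 0 0 0 0' >/dev/null; S u2
python3 -c "
import cv2,numpy as np;i=lambda n:cv2.imread(f'pics/{n}.png')
cv2.imwrite('pics/v2.png',np.vstack([np.hstack([i('c1')[60:260,60:460],i('c2')[60:260,60:460]]),np.hstack([i('u1')[60:260,60:460],i('u2')[60:260,60:460]])]))"
```

```text
t 3.60 pos [ 0.2813 -0.2638  0.2494] x [-1.     -0.0028 -0.001 ] z [ 0.001  -0.0001 -1.    ] F [ 0.2112 -0.6378 -0.0306] w 91.7 g 0.0
t 4.15 pos [ 0.2805 -0.1454  0.2492] x [-1.      0.0005  0.0002] z [-0.0002 -0.0006 -1.    ] F [-0.4506  0.3348  0.0068] w 91.8 g 0.0
t 5.20 pos [0.2804 0.194  0.2488] x [-1.      0.0025  0.0008] z [-0.0008 -0.0007 -1.    ] F [-0.82   -0.7998  0.2678] w 91.7 g 0.0
t 5.75 pos [0.2805 0.3134 0.249 ] x [-1.      0.0025  0.0001] z [-0.0001 -0.001  -1.    ] F [ 0.479  -0.2184 -0.3209] w 92.1 g 0.0
```

View pics/v2.png

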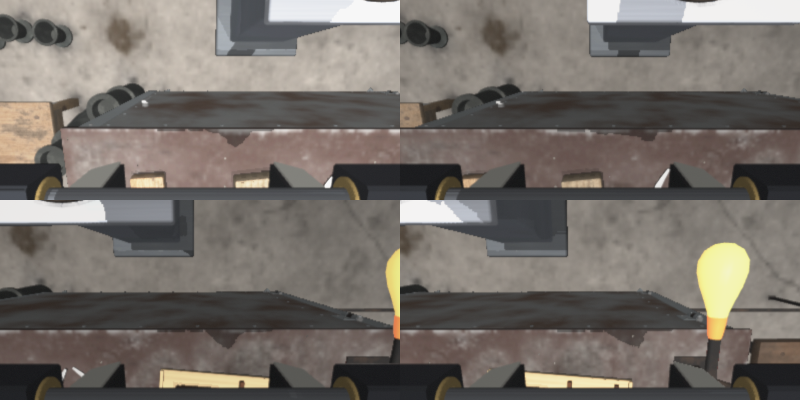

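That was the wrong direction, so the billets and tray are cut off at row ~180. I'll go the other way, outwards.

```bash
S(){ python3 -c "
from h import *
shot('wrist','$1');st()"; }
python3 -m creep '9.18 -6 0 0 0 0 0;9.18 -12 0 0 0 0 0;9.18 -18 -1 0 0 0 0;9.18 -23 -1 -2 0 0 0;9.18 -23 -1 -2 0 0 0' >/dev/null;python3 -m creep '9.18 0 0 0 0 0 0' >/dev/null;  S u3
python3 -m creep '9.18 0 -6 0 0 0 0;9.18 0 -12 0 0 0 0;9.18 0 -12 0 0 0 0;9.18 0 -12 0 0 0 0' >/dev/null; S u4
python3 -m creep '9.18 1 -6 0 0 0 0;9.18 3 -12 0 0 0 0;9.18 3 -18 0 0 0 0;9.18 3 -24 0 0 0 0;9.18 3 -30 0 0 0 0' >/dev/null
python3 -m creep '9.18 0 -3 0 0 0 0;9.18 0 -3 0 0 0 0;9.18 0 -3 0 0 0 0' >/dev/null; S c3
python3 -m creep '9.18 0 -6 0 0 0 0;9.18 0 -12 0 0 0 0;9.18 0 -12 0 0 0 0;9.18 0 -12 0 0 0 0' >/dev/null; S c4
python3 -c "
import cv2,numpy as np;i=lambda n:cv2.imread(f'pics/{n}.png')
cv2.imwrite('pics/v3.png',np.vstack([np.hstack([i('c3')[:250,60:460],i('c4')[:250,60:460]]),np.hstack([i('u3')[:250,60:460],i('u4')[:250,60:460]])]))"
```

```text
t 6.55 pos [0.5088 0.3044 0.269 ] x [-1.      0.0004  0.0009] z [-0.0009 -0.0004 -1.    ] F [-0.3565  0.2935  0.9807] w 92.0 g 0.0
t 7.10 pos [0.5089 0.1864 0.2693] x [-1.     -0.0017  0.    ] z [-0.      0.0008 -1.    ] F [ 0.169   0.0147 -0.2691] w 92.2 g 0.0
t 8.15 pos [ 0.4803 -0.1426  0.269 ] x [-1.     -0.0031  0.0002] z [-0.0002  0.0008 -1.    ] F [-0.2624  0.2338  0.6404] w 92.0 g 0.0
t 8.70 pos [ 0.4805 -0.2627  0.2689] x [-1.     -0.0028  0.0001] z [-0.0001  0.0012 -1.    ] F [-1.0688  0.302   1.1305] w 92.1 g 0.0
```

View pics/v3.png

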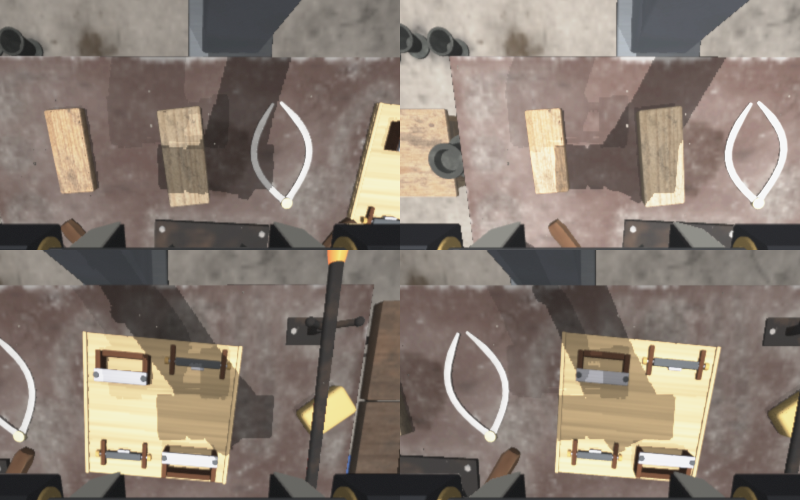

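The four views show everything whole. In c3 the billets are at crop (70,150) and (183,157). In u3 the tray's corners are at crop (84,83), (241,97), (225,234) and (87,224), with the white bars at (120,127) and (190,210) and the fences at (198,112) and (124,206). Now I'll extract corners.

```bash
cat > seg.py <<'E'
from h import *
def quads(n,kind):
    im=cv2.imread(f"pics/{n}.png"); L=cv2.cvtColor(cv2.GaussianBlur(im,(3,3),0),cv2.COLOR_BGR2LAB).astype(int)
    m=((L[:,:,2]-L[:,:,1]>=(7 if kind=="b" else 12))).astype(np.uint8)*255
    m[228:]=0
    m=cv2.morphologyEx(m,cv2.MORPH_CLOSE,np.ones((9,9) if kind=="t" else (3,3)))
    m=cv2.morphologyEx(m,cv2.MORPH_OPEN,np.ones((5,5)))
    cs,_=cv2.findContours(m,cv2.RETR_EXTERNAL,cv2.CHAIN_APPROX_NONE); out=[]
    for c in cs:
        if cv2.contourArea(c)<1500: continue
        h=cv2.convexHull(c); q=cv2.approxPolyDP(h,7,True)[:,0]
        out.append((cv2.contourArea(c),q,c))
    return out,m
if __name__=="__main__":
    vis=[]
    for n,k in (("c3","b"),("c4","b"),("u3","t"),("u4","t")):
        o,m=quads(n,k); im=cv2.imread(f"pics/{n}.png")
        for a,q,c in o:
            print(n,a,q.tolist(),"angle",cv2.minAreaRect(c)); cv2.drawContours(im,[c],-1,(0,0,255),1)
        vis.append(im[80:240,60:460])
    cv2.imwrite("pics/v4.png",np.vstack([np.hstack(vis[:2]),np.hstack(vis[2:])]))
    for n in("c3","c4","u3","u4"): print(n,np.load(f"pics/{n}.npz")["E"][:3,3])
E
python3 seg.py
```

```text
c3 4044.5 [[37, 109], [54, 196], [0, 196], [0, 109]] angle ((27.0, 152.5), (87.0, 54.0), 90.0)
c3 3011.5 [[139, 108], [154, 189], [122, 193], [104, 111]] angle ((130.71392822265625, 150.04818725585938), (88.76224517822266, 38.332332611083984), 78.46537780761719)
c3 3940.5 [[258, 106], [269, 200], [231, 206], [217, 111]] angle ((243.6703643798828, 156.41957092285156), (98.37422943115234, 43.56743621826172), 83.1572265625)
c3 8753.0 [[436, 103], [511, 109], [511, 219], [409, 224]] angle ((459.5, 163.0), (121.99998474121094, 102.99998474121094), 90.0)
c4 1538.5 [[511, 113], [511, 218], [476, 220]] angle ((493.5, 167.0), (108.0, 35.0), 90.0)
c4 2941.5 [[219, 108], [228, 189], [196, 193], [185, 111]] angle ((206.7986297607422, 150.33697509765625), (85.7368392944336, 37.2154426574707), 83.9909896850586)
c4 4081.0 [[340, 106], [344, 201], [305, 206], [298, 112]] angle ((322.2146301269531, 156.21902465820312), (98.6476821899414, 44.434688568115234), 86.18592071533203)
c4 9251.5 [[114, 116], [123, 180], [115, 197], [0, 197], [0, 108], [94, 105]] angle ((61.49999237060547, 151.0), (122.99998474121094, 91.99998474121094), -0.0)
u3 19190.5 [[142, 82], [302, 97], [286, 227], [145, 221]] angle ((215.8103790283203, 158.1573944091797), (161.0713653564453, 140.04751586914062), 5.305109977722168)
u4 3778.0 [[0, 89], [30, 87], [59, 184], [23, 188], [0, 135]] angle ((23.8460750579834, 138.2527618408203), (108.08061218261719, 43.78237533569336), 73.21735382080078)
u4 19114.5 [[222, 83], [379, 96], [358, 214], [303, 227], [215, 222]] angle ((295.68341064453125, 158.18914794921875), (159.21365356445312, 139.98837280273438), 4.5377726554870605)
c3 [ 0.4112 -0.1435  0.438 ]
c4 [ 0.4114 -0.2638  0.4379]
u3 [0.4405 0.3037 0.4381]
u4 [0.4398 0.1851 0.4384]
```

View pics/v4.png

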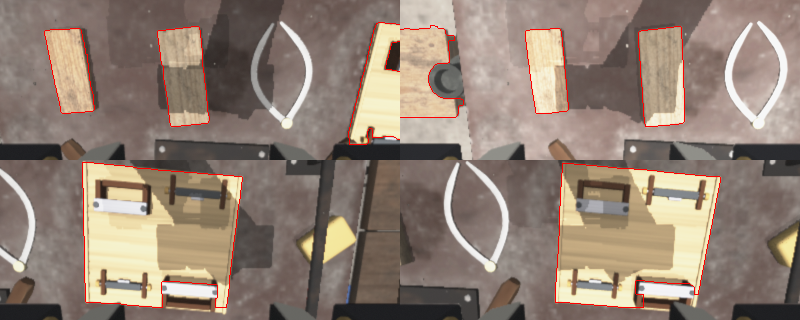

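```bash
cat > m.py <<'E'
from seg import *
for nm,a,b,h,(W,Ln) in (("large",[[258,106],[269,200],[231,206],[217,111]],[[340,106],[344,201],[305,206],[298,112]],.03,(.065,.15)),
                ("small",[[139,108],[154,189],[122,193],[104,111]],[[219,108],[228,189],[196,193],[185,111]],.022,(.055,.13))):
    T=two("c3",a,"c4",b); print(nm,"tri z",T[:,2],"gap",T[:,3])
    for n,p in (("c3",a),("c4",b)):
        P=onz(n,p,h)[:,:2]; l=(P[1]+P[2]-P[0]-P[3])/2; w=(P[0]+P[1]-P[2]-P[3])/2
        print(n,"c",P.mean(0),"len",np.linalg.norm(l),"wid",np.linalg.norm(w),"yaw",np.degrees(np.arctan2(l[1],l[0])),np.degrees(np.arctan2(w[1],w[0]))-90)
a=[[142,82],[302,97],[286,227],[145,221]]
b=[[222,83],[379,96],[358,230],[215,222]]
T=two("u3",a[:2]+a[3:],"u4",b[:2]+b[3:]);print("tray tri",T)
P=onz("u3",a,.011)[:,:2];print(P,"sides",np.linalg.norm(P-np.roll(P,-1,0),axis=1))
# white bars
for n in("u3","u4"):
    im=cv2.imread(f"pics/{n}.png"); hs=cv2.cvtColor(im,cv2.COLOR_BGR2HSV)
    m=((hs[:,:,1]<45)&(hs[:,:,2]>120)).astype(np.uint8)*255
    x0=140 if n=="u3" else 215
    m[:,:x0]=0;m[:,x0+170:]=0;m[:80]=0;m[232:]=0
    cs,_=cv2.findContours(m,cv2.RETR_EXTERNAL,cv2.CHAIN_APPROX_NONE)
    for c in cs:
        if cv2.contourArea(c)>60: print(n,cv2.contourArea(c),np.round(cv2.minAreaRect(c)[0],1),np.round(cv2.boxPoints(cv2.minAreaRect(c)),1).tolist())
c=np.hstack([cv2.resize(cv2.imread(f"pics/{n}.png")[75:235,x:x+180],None,fx=2.2,fy=3,interpolation=cv2.INTER_CUBIC) for n,x in(("u3",132),("u4",207))])
cv2.imwrite("pics/v5.png",c)
E
python3 m.py
```

```text
large tri z [0.0258 0.0259 0.0225 0.0229] gap [0.     0.0017 0.     0.0014]
c3 c [ 0.4582 -0.1626] len 0.14420422486420098 wid 0.06078106539101843 yaw 6.986388169812173 8.091153803051029
c4 c [ 0.4589 -0.1642] len 0.14434894616200858 wid 0.06170253950984761 yaw 6.981784298364374 7.803536046574806
small tri z [0.0163 0.0155 0.0171 0.0226] gap [0.0001 0.0001 0.0001 0.0001]
c3 c [ 0.4501 -0.3388] len 0.12491257005324925 wid 0.052581693258794214 yaw 4.833632721192544 6.032743398542891
c4 c [ 0.45 -0.34] len 0.12484170425062209 wid 0.051447098388195396 yaw 4.42622419631891 6.116908000367616
tray tri [[0.3776 0.1338 0.0135 0.0013]
 [0.3963 0.3729 0.0032 0.002 ]
 [0.5951 0.115  0.0154 0.0018]]
[[0.3765 0.1328]
 [0.3981 0.3717]
 [0.607  0.353 ]
 [0.5957 0.1132]] sides [0.2399 0.2098 0.24   0.2201]
u3 172.5 [298. 221.] [[287.0, 231.0], [287.0, 211.0], [309.0, 211.0], [309.0, 231.0]]
u3 62.0 [183.9 212.2] [[167.8000030517578, 212.3000030517578], [168.0, 209.39999389648438], [200.10000610351562, 212.10000610351562], [199.8000030517578, 215.0]]
u3 624.0 [249.3 209.4] [[220.8000030517578, 213.399
[... 2505 characters left out ...]
19], [288.29998779296875, 122.4000015258789], [287.1000061035156, 135.60000610351562]]
u4 109.5 [333.  122.3] [[312.3999938964844, 123.4000015258789], [313.1000061035156, 116.69999694824219], [353.5, 121.19999694824219], [352.79998779296875, 127.9000015258789]]
u4 342.0 [335.2 115.5] [[312.1000061035156, 119.30000305175781], [313.29998779296875, 107.19999694824219], [358.3999938964844, 111.69999694824219], [357.20001220703125, 123.80000305175781]]
u4 78.5 [335.5 106.5] [[314.79998779296875, 106.30000305175781], [315.1000061035156, 103.0999984741211], [356.29998779296875, 106.80000305175781], [356.0, 110.0]]
u4 745.5 [355.5 104. ] [[327.0, 80.0], [384.0, 80.0], [384.0, 128.0], [327.0, 128.0]]
```

View pics/v5.png

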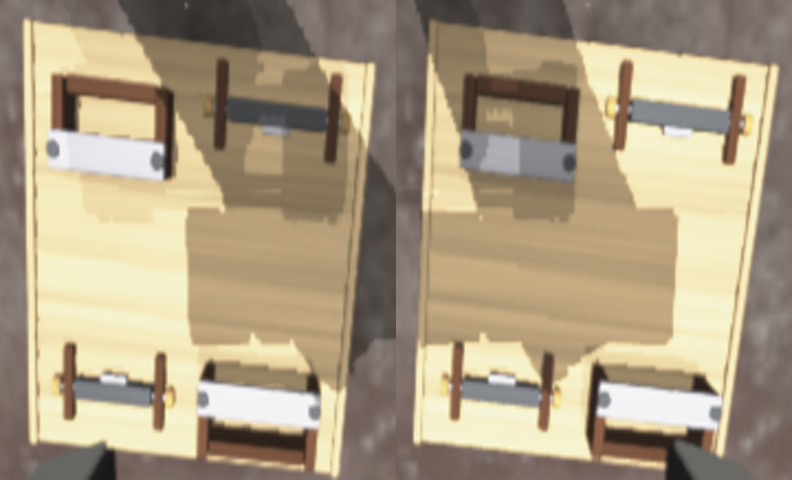

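The enlarged tray view shows the white bars at (107,155) and (258,405). The fences with their pads are at (277,113) and (115,388), and the brass thumb screws sit low, outside the guides. Now the bar and fence points in world coordinates.

```bash
cat > m2.py <<'E'
from h import *
A={"L":([[220.8,213.4],[221.8,201],[277.8,205.4],[276.9,217.9]],[[297.8,213.6],[298.8,201.2],[355.3,205.9],[354.2,218.4]],.051),
   "S":([[152,130.6],[153.1,117.3],[207,121.9],[205.9,135.2]],[[235.6,131],[236.8,117.7],[288.3,122.4],[287.1,135.6]],.043)}
C={}
for k,(a,b,h) in A.items():
    print(k,"tri",two("u3",[np.mean(a,0)],"u4",[np.mean(b,0)]))
    for n,p in(("u3",a),("u4",b)):
        P=onz(n,np.array(p)+.0,h)[:,:2]; w=(P[2]+P[3]-P[0]-P[1])/2
        print(n,"c",P.mean(0),"len",np.linalg.norm(w),"br",np.linalg.norm(P[0]-P[1]),"yaw",np.degrees(np.arctan2(-w[0],w[1])))
        C[k,n]=P.mean(0)
for n in("u3","u4"): print("L-S",C["L",n]-C["S",n])
# pads & fence from v5 picture (left u3, right u4), pixel = 132+X/2.2, 75+Y/3
v=lambda X,Y,n:[(132 if n=="u3" else 207-396/2.2)+X/2.2,75+Y/3]
for k,p in {"L":[(228,124),(326,133)],"S":[(76,379),(154,384)]}.items():
    print("fence",k,"u3",onz("u3",[v(x,y,"u3") for x,y in p],.02)[:,:2].tolist())
for k,p in {"L":[(632,122),(730,133)],"S":[(463,380),(543,384)]}.items():
    print("fence",k,"u4",onz("u4",[v(x,y,"u4") for x,y in p],.02)[:,:2].tolist())
E
python3 m2.py
```

```text
L tri [[0.5633 0.2918 0.05   0.0003]]
u3 c [0.5629 0.2919] len 0.08550323759146988 br 0.01979560486937398 yaw -4.8681150446447905
u4 c [0.5632 0.2916] len 0.08684823904240131 br 0.01972099033322987 yaw -5.0238922881257055
S tri [[0.4405 0.1927 0.043  0.0004]]
u3 c [0.4404 0.1928] len 0.0770492943735576 br 0.018661579092949823 yaw -4.871089922883241
u4 c [0.4408 0.1928] len 0.07419246174035994 br 0.018489017178758928 yaw -4.996603902715426
L-S [0.1225 0.0992]
L-S [0.1224 0.0989]
fence L u3 [[0.4260899625783677, 0.2716877895083335], [0.4305685119905388, 0.3386874747289919]]
fence S u3 [[0.5585552153414355, 0.15608013568854254], [0.5614949668040392, 0.2137306918778072]]
fence L u4 [[0.42480724204026843, 0.2716888424368119], [0.43010901966425735, 0.339145112088948]]
fence S u4 [[0.5591364187966803, 0.15375966411448894], [0.561413805114523, 0.2131377734080516]]
```

```bash
cat >> h.py <<'E'
TY=-4.95; U=np.array([.9963,-.0863]); V=np.array([.0863,.9963])
BAY={"L":np.array([.5631,.2918])-.062*U,"S":np.array([.4406,.1928])+.052*U}
def place(k,s,c,th,off=0,up=.026,lat=0):
    """row for low bottom corner s mm towards the bar from bay, c mm over floor, tipped th deg; off mm = TCP offset from billet centre towards bar"""
    sg,Ln=(1,75) if k=="L" else (-1,65); t=np.radians(th)
    S=s-(Ln-off)*np.cos(t)+up*1e3*np.sin(t); Z=8+c+(Ln-off)*np.sin(t)+up*1e3*np.cos(t)
    p=BAY[k]+sg*S/1e3*U+lat/1e3*V
    print(k,s,c,th,"TCP",p,Z/1e3,end=" "); goal([*p,Z/1e3],TY,sg*th)
E
python3 -c "
from h import *
goal([.4587,-.1634,.08],7.2)"
```

```text
row cm [ 2.15  9.91 18.9 ] deg [ 0.07  0.   -7.04]
```

```bash
python3 -m creep '9.18 1 5 3 0 0 -4;9.18 2.15 9.9 7 0 0 -7;9.18 2.15 9.9 13 0 0 -7;9.18 2.15 9.9 17 0 0 -7;9.18 2.15 9.9 18.9 0 0 -7'>/dev/null; python3 -m creep '9.18 0 0 1 0 0 0;9.18 0 0 1 0 0 0' >/dev/null;python3 -c "
from h import *
st();goal([.4587,-.1634,.026],7.2)"
```

```text
t 9.57 pos [ 0.4585 -0.1648  0.0701] x [-0.9924 -0.1233  0.0002] z [-0.0003  0.0005 -1.    ] F [-0.2046 -0.316  -0.4644] w 91.9 g 0.0
row cm [-0.04  0.14  4.41] deg [ 0.03 -0.01 -0.12]
```

```bash
python3 -m creep '9.18 0 0.1 3 0 0 0;9.18 0 0.1 4.4 0 0 0;9.18 0 0.1 4.4 0 0 0;6 0 0.1 4.4 0 0 0;6 0 0.1 4.4 0 0 0' 50; python3 -m creep '6 0 0 0 0 0 0;6 0 0 0 0 0 0;6 0 0 0 0 0 0' 50; python3 -c "
from h import *
st()"
```

```text
clock: 10.2
position: [0.4588, -0.165, 0.0269]
ee_rot: [-0.191, 3.134, -0.001]
force: [-0.7, -0.0, 0.3]
width: 0.831
gripper_force: 0.0
clock: 10.58
position: [0.4582, -0.1649, 0.0262]
ee_rot: [-0.191, 3.136, 0.0]
force: [-0.3, -0.2, 0.1]
width: 0.654
gripper_force: 0.0
t 10.57 pos [ 0.4582 -0.1649  0.0262] x [-0.9926 -0.1216 -0.0001] z [ 0.0001  0.     -1.    ] F [-0.3118 -0.2143  0.1381] w 60.2 g 0.0
```

```bash
python3 -m creep '5 0 0 0 0 0 0;5 0 0 0 0 0 0;5 0 0 0 0 0 0' 50; python3 -c "
from h import *
st();shot('wrist','g1');shot('scene','g1s')
a=cv2.imread('pics/g1.png')[:,60:460];b=cv2.imread('pics/g1s.png')[100:292,200:400]
cv2.imwrite('pics/v6.png',np.hstack([a,cv2.resize(b,(400,384))]))"
```

```text
clock: 10.95
position: [0.4582, -0.1648, 0.0261]
ee_rot: [0.191, -3.136, -0.0]
force: [-0.0, 0.4, 0.3]
width: 0.544
gripper_force: 0.0
t 10.95 pos [ 0.4582 -0.1648  0.0261] x [-0.9926 -0.1216  0.    ] z [-0.      0.0001 -1.    ] F [-0.0265  0.4397  0.3226] w 50.0 g 0.0
```

View pics/v6.png

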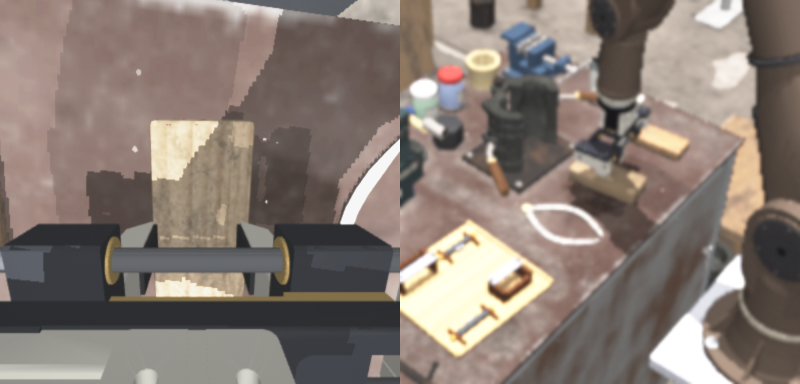

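The wrist view shows the billet (columns 150–252, near end at row 120) with the fingers over its edges, at columns 158 and 235. The reading is 50 mm with no force, which doesn't fit a 65 mm billet. I'll probe by closing further and reading the force.

```bash
python3 -m creep '0 0 0 0 0 0 0;0 0 0 0 0 0 0;0 0 0 0 0 0 0;0 0 0 0 0 0 0' 50; python3 -c "
from h import *
st()
d=vision.camera_info('scene');E=np.linalg.inv(d['extrinsics']);f=192/np.tan(np.radians(d['fov_y']/2))
s=telemetry.observe()['position']
for nm,p in (('tcp',s),('tip',s-[0,0,.022]),('LbTopNear',[.384,-.172,.03]),('LbTopFar',[.533,-.154,.03])):
    q=E[:3,:3]@np.array(p)+E[:3,3];print(nm,q[:2]/q[2]*f+[d['cx'],d['cy']])
"
```

```text
clock: 11.55
position: [0.4582, -0.1649, 0.0261]
ee_rot: [-0.191, 3.136, 0.0]
force: [1.0, -0.6, -0.6]
width: 0.159
gripper_force: 0.0
t 11.55 pos [ 0.4582 -0.1649  0.0261] x [-0.9926 -0.1216 -0.    ] z [ 0.  0. -1.] F [ 0.9935 -0.6477 -0.6242] w 14.6 g 0.0
tcp [303.9515 186.415 ]
tip [303.5225 190.4537]
LbTopNear [320.2269 192.4115]
LbTopFar [287.7237 179.5829]
```

Nothing is between the fingers, so they seem to be above the billet. I'll feel downwards in small steps.

```bash
python3 -m creep '1.5 0 0 0.2 0 0 0;1.5 0 0 0.2 0 0 0' 20|egrep "pos|force: \["; python3 -m creep '1.5 0 0 0.2 0 0 0;1.5 0 0 0.2 0 0 0'|egrep "pos|force: \["
```

```text
position: [0.458, -0.1648, 0.0239]
force: [0.2, -0.4, 0.4]
position: [0.4581, -0.1649, 0.0219]
force: [-0.7, 0.4, 0.4]
```

```bash
python3 -c "
from h import *
shot('wrist','g2');shot('scene','g2s')
a=cv2.imread('pics/g2.png')[100:384,60:460];b=cv2.imread('pics/g2s.png')[130:225,250:350]
cv2.imwrite('pics/v7.png',np.hstack([cv2.resize(a,(400,400)),cv2.resize(b,(400,400),interpolation=cv2.INTER_CUBIC)]))"
for i in 1 2 3; do python3 -m creep '1.5 0 0 0.3 0 0 0;1.5 0 0 0.3 0 0 0'|egrep "pos|force: \["; done; python3 -c "
from h import *
st();print(telemetry.observe()['joint_efforts'],telemetry.observe()['joints'])"
```

```text
position: [0.458, -0.1648, 0.0189]
force: [-0.6, 0.1, 0.6]
position: [0.4583, -0.1649, 0.0182]
force: [-9.6, 3.8, 37.8]
position: [0.4584, -0.1649, 0.0178]
force: [-20.7, 6.4, 84.6]
t 12.90 pos [ 0.4584 -0.1649  0.0178] x [-0.9927 -0.121  -0.0023] z [ 0.0022  0.0006 -1.    ] F [-20.7362   6.3887  84.5894] w 15.1 g 42.5
[ -0.226  -21.4441   0.9466 -15.7096   0.0414  -8.2079  -0.0009] [ 0.1659  0.4865  0.0929  2.1129 -0.0861  0.5436  2.0139]
```

```bash
python3 -m creep '1.5 0 0 -0.7 0 0 0;1.5 0 0 -0.9 0 0 0;1.5 0 0 -0.9 0 0 0'|egrep "pos|force: \["
```

```text
position: [0.4581, -0.1648, 0.0219]
force: [0.0, -0.1, -0.4]
```

View pics/v7.png

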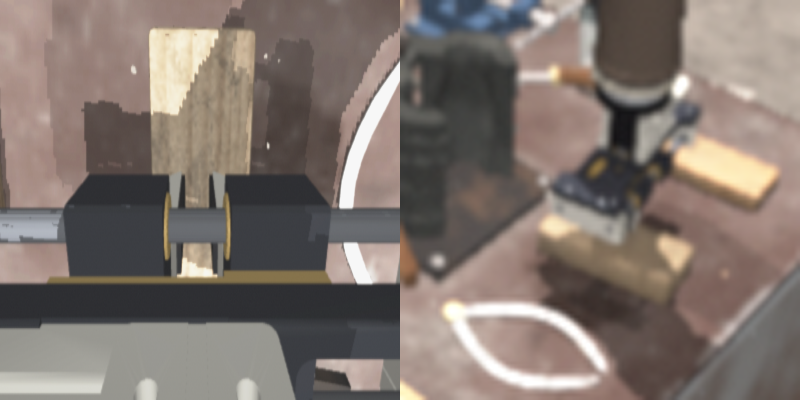

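```bash
python3 -c "
from h import *
d=vision.camera_info('scene');E=np.linalg.inv(d['extrinsics']);f=192/np.tan(np.radians(d['fov_y']/2))
for z in (.03,.066,.1,.13):
  for sx in(-1,1):
    q=E[:3,:3]@np.array([.4465+sx*.037,-.071+sx*.0045,z])+E[:3,3];u=q[:2]/q[2]*f+[d['cx'],d['cy']];print(z,sx,u,'crop',400+(u[0]-250)*4,(u[1]-130)*4.21)
st()
print(two('c3',[[130,150],[121,165]],'c4',[[207,150],[200,165]]))
i1=vision.camera_info('wrist')['extrinsics'];print(i1[:3,3]-telemetry.observe()['position'])
"
```

```text
0.03 -1 [301.393  202.1297] crop 605.571943647989 303.6660251786809
0.03 1 [284.8765 195.3381] crop 539.5058292517001 275.0734760448513
0.066 -1 [302.1068 195.293 ] crop 608.4270884335763 274.88369150072543
0.066 1 [285.3513 188.5227] crop 541.4052448074938 246.38077673044805
0.1 -1 [302.7995 188.6584] crop 611.1978739990363 246.95177186648786
0.1 1 [285.8119 181.9118] crop 543.247700356794 218.54851911048047
0.13 -1 [303.4262 182.6551] crop 613.7049769588866 221.67800140144146
0.13 1 [286.2285 175.9325] crop 544.9141062561077 193.37567936042737
t 13.28 pos [ 0.4581 -0.1648  0.0219] x [-0.9926 -0.1216  0.0002] z [-0.0002  0.0001 -1.    ] F [ 0.0496 -0.1392 -0.3784] w 15.0 g 0.0
[[ 0.4477 -0.3412  0.0165  0.0001]
 [ 0.4689 -0.3499  0.0329  0.0001]]
[-0.0685 -0.0088  0.169 ]
```

The scene view puts the gripper's body at z≈0.10 instead of 0.066. The finger gap in the wrist view and the touch on the billet top (reported z 0.0187) agree with that: the fingertips really stand about 11.3 mm *behind* the reported TCP, not 22 mm ahead of it. I'll work with that and regrip lower.

```bash
python3 -m creep '9.18 0 0 -0.5 0 0 0;9.18 0 0 -0.5 0 0 0;9.18 0 0 -0.5 0 0 0;9.18 0 0 -0.5 0 0 0;9.18 0 0 -0.5 0 0 0' 50|egrep "pos|force|wid"; python3 -m creep '9.18 0 0.1 0 0 0 0;9.18 0 0.1 1.3 0 0 0;9.18 0 0.1 2.3 0 0 0;9.18 0 0.1 3.3 0 0 0;9.18 0 0.1 3.3 0 0 0' 50|egrep "pos|force|wid"; python3 -c "
from h import *
st()"
```

```text
position: [0.4581, -0.1649, 0.027]
force: [-0.1, 0.3, 1.3]
width: 0.66
gripper_force: 0.0
position: [0.4573, -0.1637, -0.007]
force: [-0.3, 0.4, 0.4]
width: 1.001
gripper_force: 0.0
t 14.53 pos [ 0.4573 -0.1637 -0.007 ] x [-0.9926 -0.1216  0.0019] z [-0.002   0.0005 -1.    ] F [-0.3294  0.4377  0.378 ] w 92.1 g 0.0
```

```bash
python3 -m creep '5.5 0 0 0 0 0 0;5.5 0 0 0 0 0 0;5.5 0 0 0 0 0 0;5.5 0 0 0 0 0 0' 50|egrep "pos|force|wid";  python3 -c "
from h import *
st()"
```

```text
position: [0.4582, -0.1638, -0.0056]
force: [-0.0, 0.8, 2.6]
width: 0.704
gripper_force: 50.0
t 15.03 pos [ 0.4582 -0.1638 -0.0056] x [-0.9926 -0.1216 -0.0004] z [ 0.0004  0.     -1.    ] F [-0.0344  0.7703  2.646 ] w 64.7 g 50.0
```

```bash
python3 -m creep '5.5 0 0 -2 0 0 0;5.5 0 0 -7 0 0 0;5.5 0 0 -12 0 0 0;5.5 0 0 -12 0 0 0' 50|egrep "pos|force|wid";  python3 -c "
from h import *
st();shot('wrist','h1');shot('scene','h1s')
import seg
o,m=seg.quads('h1','b')
for a,q,c in o: print(a,q.tolist())
place('L',45,40,7.5,up=-.0056)"
```

```text
position: [0.4604, -0.1646, 0.1174]
force: [1.4, -0.6, -2.9]
width: 0.705
gripper_force: 50.0
t 15.53 pos [ 0.4604 -0.1646  0.1174] x [-0.9926 -0.1215 -0.0065] z [ 0.0067 -0.0015 -1.    ] F [ 1.3914 -0.6039 -2.8993] w 64.8 g 50.0
13326.5 [[321, 122], [315, 227], [199, 226], [196, 119]]
7748.5 [[49, 96], [113, 101], [119, 222], [66, 221]]
L 45 40 7.5 TCP [0.4714 0.2997] 0.05223737319281053 row cm [-6.97 45.84  6.19] deg [-0.78  7.51 11.93]
```

```bash
python3 -m creep '5.5 -1.5 6 0 0 0 3;5.5 -3 12 0 0 0 6;5.5 -4.5 18 0 0 0 9;5.5 -6 24 0 0 0 12;5.5 -7 30 0 0 0 12' 50|egrep "pos|force|wid";python3 -m creep '5.5 0 5 0 0 0 0;5.5 0 10 0 0 0 0;5.5 0 13.5 0 0 0 0;5.5 0 13.5 0 0 0 0' 50|egrep "pos|force|wid";  python3 -c "
from h import *
st()
place('L',42,30,7.5,up=-.0056,off=-1.5)
place('L',42,2,7.5,up=-.0056,off=-1.5)"
```

```text
position: [0.4901, 0.144, 0.1123]
force: [0.9, -0.7, -1.7]
width: 0.703
gripper_force: 50.0
position: [0.5011, 0.28, 0.1118]
force: [-0.3, -1.5, -2.3]
width: 0.703
gripper_force: 50.0
t 16.75 pos [0.5011 0.28   0.1118] x [-0.9966  0.0825  0.003 ] z [-0.003  -0.0003 -1.    ] F [-0.3354 -1.4956 -2.3281] w 64.6 g 50.0
L 42 30 7.5 TCP [0.4669 0.3001] 0.0424331624811406 row cm [3.55 1.73 6.95] deg [-0.04  7.33  0.22]
L 42 2 7.5 TCP [0.4669 0.3001] 0.014433162481140606 row cm [3.55 1.73 9.75] deg [-0.04  7.33  0.22]
```

```bash
python3 -m creep '5.5 2 1 0 0 4 0;5.5 3.55 1.73 3 0 7.3 0.2;5.5 3.55 1.73 6.95 0 7.3 0.2;5.5 3.55 1.73 6.95 0 7.3 0.2;5.5 3.55 1.73 6.95 0 7.3 0.2' 50|egrep "pos|force|wid";  python3 -c "
from h import *
st()
place('L',42,2,7.5,up=-.0056,off=-1.5)
shot('wrist','i1')"
```

```text
position: [0.4693, 0.2965, 0.045]
force: [1.0, -0.3, -1.4]
width: 0.705
gripper_force: 50.0
t 17.38 pos [0.4693 0.2965 0.045 ] x [-0.9877  0.0912  0.1272] z [-0.1268  0.0109 -0.9919] F [ 1.015  -0.297  -1.3788] w 64.9 g 50.0
L 42 2 7.5 TCP [0.4669 0.3001] 0.014433162481140606 row cm [-0.12  0.34  3.06] deg [-0.    0.19 -0.32]
```

```bash
python3 -m creep '5.5 -0.1 0.3 1 0 0.2 -0.3;5.5 -0.1 0.3 2.2 0 0.2 -0.3;5.5 -0.1 0.3 2.2 0 0.2 -0.3;5.5 -0.1 0.3 2.2 0 0.2 -0.3' 50|egrep "pos|force|wid";  python3 -c "
from h import *
st()
place('L',44,2,7.5,up=-.0056,off=-1.5)
shot('wrist','i1')"
```

```text
position: [0.4674, 0.3003, 0.0226]
force: [0.7, -0.5, -2.0]
width: 0.708
gripper_force: 50.0
t 17.93 pos [0.4674 0.3003 0.0226] x [-0.9878  0.0849  0.1307] z [-0.1302  0.0115 -0.9914] F [ 0.6575 -0.5025 -2.0216] w 65.2 g 50.0
L 44 2 7.5 TCP [0.4689 0.3   ] 0.014433162481140606 row cm [-0.25 -0.03  0.79] deg [ 0.01 -0.01  0.04]
```

Good. Now down to c≈2, then on under the bar, watching the force.

```bash
python3 -m creep '5.5 -0.1 0 0.4 0 0 0;5.5 -0.25 0 0.8 0 0 0;5.5 -0.25 0 0.8 0 0 0' 50|egrep "pos|force: \[";  python3 -c "
from h import *
st()
place('L',62,1.5,7.5,up=-.0056,off=-1.5)
place('L',81,1,7.5,up=-.0056,off=-1.5)"
```

```text
position: [0.4688, 0.3, 0.014]
force: [-0.2, -0.2, -1.8]
t 18.35 pos [0.4688 0.3    0.014 ] x [-0.9877  0.0851  0.131 ] z [-0.1305  0.0113 -0.9914] F [-0.2194 -0.1809 -1.836 ] w 64.6 g 50.0
L 62 1.5 7.5 TCP [0.4868 0.2984] 0.013933162481140605 row cm [-1.79 -0.01 -0.23] deg [-0.   -0.03  0.03]
L 81 1 7.5 TCP [0.5057 0.2968] 0.013433162481140605 row cm [-3.68 -0.01 -0.43] deg [-0.   -0.03  0.03]
```

```bash
python3 -m creep '5.5 -0.6 0 -0.08 0 0 0;5.5 -1.2 0 -0.16 0 0 0;5.5 -1.8 0 -0.23 0 0 0;5.5 -1.8 0 -0.23 0 0 0' 50|egrep "pos|force: \["; python3 -m creep '5.5 -0.6 0 -0.07 0 0 0;5.5 -1.2 0 -0.14 0 0 0;5.5 -1.7 0 -0.19 0 0 0;5.5 -1.7 0 -0.19 0 0 0' 50|egrep "pos|force: \["; python3 -c "
from h import *
st()
place('L',82,1,7.5,up=-.0056,off=-1.5)
place('L',82,1,4,up=-.0056,off=-1.5)
place('L',82,0,0.3,up=-.0056,off=-1.5)"
```

```text
position: [0.4878, 0.2985, 0.0143]
force: [-0.2, 0.0, -1.2]
position: [0.5046, 0.2971, 0.0139]
force: [-0.3, -0.6, -2.0]
t 19.35 pos [0.5046 0.2971 0.0139] x [-0.9878  0.0855  0.1302] z [-0.1297  0.0117 -0.9915] F [-0.2856 -0.6312 -2.0194] w 64.7 g 50.0
L 82 1 7.5 TCP [0.5067 0.2967] 0.013433162481140605 row cm [-0.22 -0.02  0.02] deg [0.03 0.02 0.01]
L 82 1 4 TCP [0.5066 0.2967] 0.00875001155997057 row cm [-0.27 -0.02  0.49] deg [ 0.03 -3.48  0.01]
L 82 0 0.3 TCP [0.5068 0.2967] 0.002800627996518009 row cm [-0.36 -0.02  1.08] deg [ 0.03 -7.18  0.  ]
```

```bash
python3 -m creep '5.5 -0.2 0 0 0 0 0;5.5 -0.2 0 0 0 0 0;5.5 -0.25 0 0.25 0 -1.8 0;5.5 -0.27 0 0.49 0 -3.5 0;5.5 -0.27 0 0.49 0 -3.5 0' 50|egrep "pos|force: \["; python3 -c "
from h import *
st()
place('L',82,.5,2,up=-.0056,off=-1.5)
place('L',82,0,0,up=-.0056,off=-1.5)"
```

```text
position: [0.5051, 0.2974, 0.0088]
force: [0.3, 0.1, -1.9]
t 19.98 pos [0.5051 0.2974 0.0088] x [-0.9939  0.0844  0.0706] z [-0.0703  0.0063 -0.9975] F [ 0.2844  0.0836 -1.8922] w 64.8 g 50.0
L 82 0.5 2 TCP [0.5067 0.2967] 0.005573222866434389 row cm [-0.18 -0.05  0.31] deg [ 0.01 -2.05  0.1 ]
L 82 0 0 TCP [0.5068 0.2967] 0.0024000000000000002 row cm [-0.22 -0.05  0.63] deg [ 0.01 -4.05  0.1 ]
```

```bash
python3 -m creep '5.5 -0.15 0 0 0 0 0;5.5 -0.18 0 0.15 0 -1 0;5.5 -0.18 0 0.3 0 -2 0;5.5 -0.18 0 0.3 0 -2 0' 50|egrep "pos|force: \["; python3 -m creep '5.5 0 0 0.15 0 -1 0;5.5 0 0 0.25 0 -1.7 0;5.5 0 0 0.25 0 -1.7 0' 50|egrep "pos|force: \["; python3 -c "
from h import *
st()
place('L',82,0,0,up=-.0056,off=-1.5)"
```

```text
position: [0.5069, 0.2971, 0.0055]
force: [-0.4, -0.4, -1.4]
position: [0.5071, 0.2971, 0.0031]
force: [-0.3, -0.2, -2.6]
t 20.85 pos [0.5071 0.2971 0.0031] x [-0.9964  0.0851  0.0053] z [-0.0053  0.0007 -1.    ] F [-0.286  -0.2434 -2.6067] w 64.8 g 50.0
L 82 0 0 TCP [0.5068 0.2967] 0.0024000000000000002 row cm [ 0.02 -0.04  0.07] deg [ 0.02 -0.3   0.07]
```

Almost flat and still free. I'll finish lowering to light contact.

```bash
for i in 1 2; do python3 -m creep '5.5 0 0 0.05 0 -0.15 0;5.5 0 0 0.05 0 -0.15 0' 50|egrep "pos|force: \["; done; python3 -c "
from h import *
st()"
```

```text
position: [0.5076, 0.2969, 0.0027]
force: [-0.5, 0.2, -1.8]
position: [0.5078, 0.2969, 0.0024]
force: [-0.3, -0.9, 2.2]
t 21.35 pos [0.5078 0.2969 0.0024] x [-0.9963  0.0859 -0.0005] z [ 0.0005  0.0006 -1.    ] F [-0.3018 -0.9022  2.1645] w 64.7 g 50.0
```

```bash
for i in 1 2 3; do python3 -m creep '5.5 0.1 0 0 0 0 0;5.5 0.2 0 0 0 0 0;5.5 0.2 0 0 0 0 0' 50|egrep "pos|force: \["; done
```

```text
position: [0.506, 0.2973, 0.0024]
force: [1.8, 0.9, 2.6]
position: [0.5039, 0.2975, 0.0025]
force: [2.8, -0.1, 3.5]
position: [0.5019, 0.2976, 0.0024]
force: [3.1, 1.0, 5.2]
```

```bash
for i in 1 2 3; do python3 -m creep '5.5 0.1 0 0 0 0 0;5.5 0.1 0 0 0 0 0' 50|egrep "pos|force: \["; done
```

```text
position: [0.5009, 0.2977, 0.0024]
force: [3.0, -0.4, 5.3]
position: [0.5003, 0.2977, 0.0024]
force: [4.4, 0.4, 4.1]
position: [0.5004, 0.2977, 0.0025]
force: [9.0, -1.5, 1.6]
```

```bash
for i in 1 2; do python3 -m creep '5.5 0.1 0 0 0 0 0;5.5 0.1 0 0 0 0 0' 50|egrep "pos|force: \["; done; python3 -c "
from h import *
st();print((telemetry.observe()['position'][:2]-BAY['L'])@np.array([U,V]).T)"
```

```text
position: [0.5003, 0.2977, 0.0027]
force: [10.7, -1.0, 1.2]
position: [0.5004, 0.2977, 0.0029]
force: [12.9, -0.9, -0.5]
t 23.73 pos [0.5004 0.2977 0.0029] x [-0.9962  0.0869 -0.0058] z [ 0.006   0.0018 -1.    ] F [12.8572 -0.8853 -0.5335] w 64.9 g 50.0
[-0.001   0.0005]
```

```bash
python3 -m creep '5.5 0 0 0.08 0 0 0;5.5 0 0 0.08 0 0 0' 50|egrep "pos|force: \["; python3 -c "
from h import *
st()"; python3 -m creep '7.6 0 0 0 0 0 0;7.6 0 0 0 0 0 0;7.6 0 0 0 0 0 0' 10|egrep "pos|force|wid"; python3 -c "
from h import *
st()"
```

```text
position: [0.5004, 0.2977, 0.0025]
force: [12.8, -1.8, 6.3]
t 23.98 pos [0.5004 0.2977 0.0025] x [-0.9962  0.0869 -0.0059] z [ 0.0061  0.0018 -1.    ] F [12.8311 -1.8172  6.3043] w 64.7 g 50.0
position: [0.4954, 0.2978, 0.0009]
force: [-0.3, 0.4, 0.4]
width: 0.826
gripper_force: 0.0
t 24.35 pos [0.4954 0.2978 0.0009] x [-0.9964  0.0852  0.0017] z [-0.0018 -0.0002 -1.    ] F [-0.3231  0.4488  0.3687] w 76.0 g 0.0
```

```bash
python3 -m creep '7.6 0 0 -2 0 0 0;7.6 0 0 -8 0 0 0;7.6 0 0 -14 0 0 0;7.6 0 0 -20 0 0 0;9 -1 0 -26.5 0 0 5' 20|egrep "pos|force"; python3 -m creep '9.18 0 0 0 0 0 0;9.18 0 0 0 0 0 0' 20|egrep "pos|wid"; python3 -c "
from h import *
shot('wrist','w1');st()
d=np.load('pics/w1.npz');E=np.linalg.inv(d['E']);f,cx,cy=d['p']
def pj(p): q=E[:3,:3]@p+E[:3,3]; return q[:2]/q[2]*f+[cx,cy]
im=cv2.imread('pics/w1.png')
for nm,z,lat in(('top',.038,0),('top',.038,.02),('top',.038,-.02)):
  print(lat,[(s,*im[tuple(pj(np.r_[BAY['L']+s/1e3*U+lat*V,z]).round().astype(int)[::-1])].tolist()) for s in list(range(-92,-60,2))+list(range(40,56,4))])
goal([.4500,-.3394,.10],5)"
```

```text
position: [0.5047, 0.2969, 0.2649]
force: [1.2, 1.6, -0.1]
gripper_force: 0.0
position: [0.5053, 0.2968, 0.2625]
width: 1.002
t 25.27 pos [0.5049 0.2966 0.2617] x [-0.9852  0.1715  0.0022] z [-0.0023 -0.0009 -1.    ] F [-0.1885  0.167  -0.0635] w 91.7 g 0.0
0 [(-92, 122, 161, 185), (-90, 125, 165, 191), (-88, 115, 151, 175), (-86, 89, 110, 123), (-84, 76, 81, 85), (-82, 72, 70, 68), (-80, 72, 69, 68), (-78, 70, 68, 66), (-76, 70, 68, 66), (-74, 74, 84, 94), (-72, 85, 99, 110), (-70, 104, 123, 137), (-68, 105, 124, 139), (-66, 100, 119, 133), (-64, 96, 115, 128), (-62, 97, 115, 129), (40, 153, 184, 209), (44, 155, 185, 208), (48, 151, 180, 203), (52, 113, 135, 151)]
0.02 [(-92, 98, 128, 147), (-90, 103, 134, 155), (-88, 104, 136, 157), (-86, 86, 105, 116), (-84, 74, 77, 79), (-82, 70, 69, 67), (-80, 71, 69, 67), (-78, 70, 68, 66), (-76, 69, 67, 66), (-74, 75, 87, 96), (-72, 83, 99, 110), (-70, 84, 99, 110), (-68, 82, 97, 107), (-66, 82, 96, 108), (-64, 82, 97, 108), (-62, 80, 95, 106), (40, 103, 122, 136), (44, 142, 167, 186), (48, 138, 165, 185), (52, 106, 126, 142)]
-0.02 [(-92, 109, 143, 165), (-90, 103, 134, 156), (-88, 102, 133, 153), (-86, 93, 119, 136), (-84, 71, 71, 70), (-82, 72, 70, 68), (-80, 70, 68, 66), (-78, 71, 69, 67), (-76, 66, 66, 67), (-74, 69, 78, 85), (-72, 73, 88, 99), (-70, 76, 90, 102), (-68, 79, 94, 105), (-66, 82, 98, 109), (-64, 83, 99, 110), (-62, 89, 107, 119), (40, 162, 193, 215), (44, 159, 191, 214), (48, 164, 195, 217), (52, 118, 140, 156)]
row cm [ -5.53 -63.58  16.24] deg [ -0.06  -0.13 -14.87]
```

```bash
python3 -m creep '9.18 -1 -6 1 0 0 -3;9.18 -2 -12 1 0 0 -6;9.18 -3 -18 1 0 0 -9;9.18 -4 -24 1 0 0 -12;9.18 -5 -30 1 0 0 -15' 20|egrep "pos"; python3 -c "
from h import *
for n in('c3','c4'):
    im=cv2.imread(f'pics/{n}.png'); hs=cv2.cvtColor(im,cv2.COLOR_BGR2HSV)
    m=((hs[:,:,1]>85)&(hs[:,:,2]>50)&(hs[:,:,0]<16)).astype(np.uint8)*255; m[:205]=0; m[255:]=0
    cs,_=cv2.findContours(m,0,2)
    for c in cs:
        if cv2.contourArea(c)>60: t=c[c[:,0,1].argmin(),0]; print(n,cv2.contourArea(c),'tip',t,onz(n,[t],.09))
goal([.450,-.3394,.12],5)"
```

```text
position: [0.5021, -0.0089, 0.2513]
c3 291.5 tip [130 220] [[ 0.5371 -0.3181  0.09  ]]
c3 65.0 tip [430 207] [[0.5175 0.0934 0.09  ]]
c4 398.5 tip [217 220] [[ 0.5369 -0.3183  0.09  ]]
c4 68.5 tip [501 207] [[0.5177 0.0699 0.09  ]]
row cm [  8.16 -32.44  13.14] deg [ 0.03 -0.18  0.23]
```

```bash
python3 -m creep '9.18 1.5 -6 0 0 0 0;9.18 3 -12 0 0 0 0;9.18 4.5 -18 0 0 0 0;9.18 6 -24 2 0 0 0;9.18 8 -30 5 0 0 0' 20|egrep "pos"; python3 -m creep '9.18 0 -2.4 2 0 0 0;9.18 0 -2.4 5 0 0 0;9.18 0 -2.4 8 0 0 0;9.18 0 -2.4 8 0 0 0' 20|egrep "pos"; python3 -c "
from h import *
st();goal([.450,-.3394,-.006],5)"
```

```text
position: [0.4517, -0.3056, 0.2054]
position: [0.4522, -0.3264, 0.1238]
t 27.02 pos [ 0.4522 -0.3264  0.1238] x [-0.996  -0.0887  0.0063] z [-0.0067  0.0041 -1.    ] F [-0.4423 -1.1064 -0.0066] w 92.1 g 0.0
row cm [ 0.25 -1.34 12.97] deg [ 0.27 -0.36  0.09]
```

```bash
python3 -m creep '9.18 0.2 -1.3 3 0 0 0;9.18 0.2 -1.3 6 0 0 0;9.18 0.2 -1.3 8 0 0 0;9.18 0.2 -1.3 8 0 0 0' 20|egrep "pos"; python3 -c "
from h import *
st();goal([.450,-.3394,-.006],5)"
```

```text
position: [0.4531, -0.3405, 0.0464]
t 27.52 pos [ 0.4531 -0.3405  0.0464] x [-0.996  -0.089   0.0022] z [-0.0023  0.002  -1.    ] F [ 0.0541 -0.5123 -0.2205] w 92.2 g 0.0
row cm [0.29 0.12 5.24] deg [ 0.12 -0.12  0.1 ]
```

```bash
python3 -m creep '9.18 0.3 0.1 2.5 0 0 0;9.18 0.3 0.1 4.5 0 0 0;9.18 0.3 0.1 5.2 0 0 0;9.18 0.3 0.1 5.2 0 0 0' 50|egrep "pos|force"; python3 -m creep '4.6 0 0 0 0 0 0;4.6 0 0 0 0 0 0;4.6 0 0 0 0 0 0;4.6 0 0 0 0 0 0;4.6 0 0 0 0 0 0' 50|egrep "pos|force|wid"; python3 -c "
from h import *
st()"
```

```text
position: [0.4512, -0.3406, -0.0042]
force: [0.2, -0.3, 0.5]
gripper_force: 0.0
position: [0.4509, -0.3405, -0.0048]
force: [-0.3, -1.0, 2.7]
width: 0.593
gripper_force: 49.9
t 28.65 pos [ 0.4509 -0.3405 -0.0048] x [-0.9961 -0.0887 -0.0002] z [ 0.0002  0.0004 -1.    ] F [-0.3013 -1.0071  2.6686] w 54.5 g 49.9
```

```bash
python3 -m creep '4.6 0 0 -2 0 0 0;4.6 0 0 -7 0 0 0;4.6 0 0 -12 0 0 0;4.6 0 0 -12 0 0 0' 50|egrep "pos|force|wid";  python3 -c "
from h import *
import seg
st();shot('wrist','k1')
o,m=seg.quads('k1','b')
for a,q,c in o: print(a,q.tolist())
z=telemetry.observe()['position'][2]+.0268
R=Ro.from_rotvec(telemetry.observe()['ee_rot'])
for r in(108,112,116,120,124,128): print(r,R.inv().apply(onz('k1',[[256,r]],z)[0]-telemetry.observe()['position'])*1e3)
place('S',40,45,7.5,up=-.0048,off=-1)"
```

```text
position: [0.4527, -0.3421, 0.1185]
force: [0.0, -0.2, -3.8]
width: 0.597
gripper_force: 49.9
t 29.15 pos [ 0.4527 -0.3421  0.1185] x [-0.9961 -0.0884 -0.0054] z [ 0.0057 -0.0028 -1.    ] F [ 0.0234 -0.222  -3.7925] w 54.9 g 49.9
8911.5 [[307, 138], [303, 227], [211, 227], [210, 136]]
10631.5 [[0, 90], [106, 99], [124, 109], [114, 200], [0, 196]]
108 [ 77.0731  -1.9873 -26.9962]
112 [ 75.114   -1.9902 -26.9912]
116 [ 73.1401  -1.9931 -26.9861]
120 [ 71.1513  -1.9961 -26.981 ]
124 [ 69.1474  -1.9991 -26.9758]
128 [ 67.1283  -2.0021 -26.9706]
S 40 45 7.5 TCP [0.5184 0.1861] 0.05685579335192911 row cm [-11.32  51.9    5.92] deg [ 0.62 -7.33 10.03]
```

```bash
python3 -m creep '4.6 -0.5 6 -2 0 0 2;4.6 -1 12 -2 0 0 4;4.6 -1.5 18 -2 0 0 6;4.6 -3 24 -2 0 0 8;4.6 -5 30 -2 0 0 10' 50|egrep "pos|force|wid";python3 -m creep '4.6 -0.5 6 0 0 0 0;4.6 -1 12 0 0 0 0;4.6 -2 17 0 0 0 0;4.6 -3 20.5 0 0 0 0;4.6 -3 20.5 0 0 0 0' 50|egrep "pos|force|wid";  python3 -c "
from h import *
st()
place('S',35,25,7.5,up=-.0048,off=-.5)"
```

```text
position: [0.4724, -0.0361, 0.1338]
force: [1.3, 0.2, -2.8]
width: 0.594
gripper_force: 49.9
position: [0.5205, 0.1671, 0.1332]
force: [-0.2, -0.7, -3.7]
width: 0.598
gripper_force: 49.9
t 30.45 pos [0.5205 0.1671 0.1332] x [-0.9967  0.0806  0.0025] z [-0.0025  0.0004 -1.    ] F [-0.2219 -0.6806 -3.6611] w 55.0 g 49.9
S 35 25 7.5 TCP [0.5229 0.1857] 0.03679053025581908 row cm [-0.11  1.87  9.64] deg [ 0.03 -7.64  0.33]
```

```bash
python3 -m creep '4.6 0 1 0 0 -4 0;4.6 -0.1 1.8 3 0 -7.6 0.3;4.6 -0.1 1.8 7 0 -7.6 0.3;4.6 -0.1 1.8 9.6 0 -7.6 0.3;4.6 -0.1 1.8 9.6 0 -7.6 0.3' 50|egrep "pos|force|wid"; python3 -m creep '4.6 0 0 0 0 0 0;4.6 0 0 0 0 0 0' 50|egrep "pos|wid";  python3 -c "
from h import *
st()
place('S',36,8,7.5,up=-.0048,off=-.5)"
```

```text
position: [0.5212, 0.1795, 0.0366]
force: [-0.1, 0.3, -2.7]
width: 0.591
gripper_force: 49.9
position: [0.5246, 0.1816, 0.0404]
width: 0.596
t 31.32 pos [0.5246 0.1816 0.0404] x [-0.9869  0.0907 -0.1336] z [ 0.1332 -0.0105 -0.991 ] F [-0.6338  0.3151 -2.6079] w 54.8 g 49.9
S 36 8 7.5 TCP [0.5219 0.1858] 0.019790530255819085 row cm [0.58 0.39 2.  ] deg [ 0.06  0.18 -0.3 ]
```

```bash
python3 -m creep '4.6 0.4 0.3 0.5 0 0.2 -0.3;4.6 0.6 0.4 1.3 0 0.2 -0.3;4.6 0.6 0.4 2 0 0.2 -0.3;4.6 0.6 0.4 2 0 0.2 -0.3;4.6 0.6 0.4 2 0 0.2 -0.3' 50|egrep "pos|force: \[|wid"; python3 -c "
from h import *
st()
place('S',36,2,7.5,up=-.0048,off=-.5)"
```

```text
position: [0.521, 0.1857, 0.0187]
force: [0.4, -0.8, -1.8]
width: 0.593
t 31.95 pos [0.521  0.1857 0.0187] x [-0.988   0.0852 -0.1287] z [ 0.1282 -0.0111 -0.9917] F [ 0.3847 -0.7845 -1.7803] w 54.6 g 49.9
S 36 2 7.5 TCP [0.5219 0.1858] 0.013790530255819087 row cm [-0.02  0.01  0.49] deg [-0.   -0.1   0.02]
```

```bash
python3 -m creep '4.6 0 0 0.3 0 -0.1 0;4.6 0 0 0.48 0 -0.1 0;4.6 0 0 0.48 0 -0.1 0' 50|egrep "pos|force: \["; python3 -c "
from h import *
st()
place('S',54,1.5,7.5,up=-.0048,off=-.5)
place('S',71,1,7.5,up=-.0048,off=-.5)"
```

```text
position: [0.5215, 0.1857, 0.0138]
force: [0.6, -0.1, -2.4]
t 32.33 pos [0.5215 0.1857 0.0138] x [-0.9878  0.0851 -0.1303] z [ 0.1299 -0.0111 -0.9915] F [ 0.649  -0.1378 -2.383 ] w 54.5 g 49.9
S 54 1.5 7.5 TCP [0.5039 0.1873] 0.013290530255819086 row cm [ 1.75  0.01 -0.17] deg [ 0.01 -0.01  0.03]
S 71 1 7.5 TCP [0.487  0.1888] 0.012790530255819088 row cm [ 3.45  0.01 -0.35] deg [ 0.01 -0.01  0.03]
```

```bash
python3 -m creep '4.6 0.6 0 -0.06 0 0 0;4.6 1.2 0 -0.12 0 0 0;4.6 1.75 0 -0.17 0 0 0;4.6 1.75 0 -0.17 0 0 0' 50|egrep "pos|force: \["; python3 -m creep '4.6 0.6 0 -0.07 0 0 0;4.6 1.2 0 -0.13 0 0 0;4.6 1.7 0 -0.18 0 0 0;4.6 1.7 0 -0.18 0 0 0' 50|egrep "pos|force: \["; python3 -c "
from h import *
st()
place('S',71.5,1,7.5,up=-.0048,off=-.5)
place('S',71.5,1,4,up=-.0048,off=-.5)
place('S',71.5,.5,1.5,up=-.0048,off=-.5)"
```

```text
position: [0.5033, 0.1875, 0.0134]
force: [-0.4, 0.3, -2.3]
position: [0.4865, 0.1888, 0.0129]
force: [0.3, 0.6, -3.0]
t 33.33 pos [0.4865 0.1888 0.0129] x [-0.9879  0.0846 -0.1301] z [ 0.1296 -0.0111 -0.9915] F [ 0.3296  0.6495 -2.9839] w 54.4 g 49.9
S 71.5 1 7.5 TCP [0.4865 0.1888] 0.012790530255819088 row cm [-0.   -0.    0.01] deg [ 0.01 -0.02  0.05]
S 71.5 1 4 TCP [0.4866 0.1888] 0.008780741588993052 row cm [ 0.04 -0.    0.41] deg [0.01 3.48 0.05]
S 71.5 0.5 1.5 TCP [0.4865 0.1888] 0.005416234954283016 row cm [ 0.09 -0.    0.74] deg [0.   5.98 0.05]
```

```bash
python3 -m creep '4.6 0.02 0 0.2 0 1.8 0;4.6 0.04 0 0.41 0 3.5 0;4.6 0.06 0 0.58 0 4.8 0;4.6 0.09 0 0.74 0 6 0;4.6 0.09 0 0.74 0 6 0' 50|egrep "pos|force: \["; python3 -c "
from h import *
st()
place('S',71.5,.5,.3,up=-.0048,off=-.5)
place('S',71.5,0,0,up=-.0048,off=-.5)"
```

```text
position: [0.4875, 0.1885, 0.0053]
force: [-0.1, -0.9, -2.5]
t 33.95 pos [0.4875 0.1885 0.0053] x [-0.9959  0.0865 -0.026 ] z [ 0.0259 -0.0021 -0.9997] F [-0.0983 -0.8564 -2.4638] w 54.6 g 49.9
S 71.5 0.5 0.3 TCP [0.4865 0.1888] 0.004043021428170334 row cm [0.11 0.02 0.12] deg [ 0.01  1.19 -0.01]
S 71.5 0 0 TCP [0.4864 0.1888] 0.0032 row cm [0.12 0.02 0.21] deg [ 0.01  1.49 -0.01]
```

```bash
python3 -m creep '4.6 0.1 0 0.12 0 1.2 0;4.6 0.1 0 0.12 0 1.2 0;4.6 0.1 0 0.12 0 1.2 0' 50|egrep "pos|force: \["; for i in 1 2; do python3 -m creep '4.6 0 0 0.05 0 0.15 0;4.6 0 0 0.05 0 0.15 0' 50|egrep "pos|force: \["; done; python3 -c "
from h import *
st()
place('S',71.5,0,0,up=-.0048,off=-.5)"
```

```text
position: [0.4861, 0.1889, 0.0043]
force: [-0.5, -0.5, -3.3]
position: [0.4861, 0.1889, 0.0037]
force: [0.5, 0.0, -2.2]
position: [0.4861, 0.1889, 0.0032]
force: [0.1, 0.2, -2.0]
t 34.83 pos [0.4861 0.1889 0.0032] x [-0.9963  0.0857  0.0001] z [-0.      0.0001 -1.    ] F [ 0.1222  0.2021 -1.9629] w 54.8 g 49.9
S 71.5 0 0 TCP [0.4864 0.1888] 0.0032 row cm [-0.03 -0.    0.  ] deg [ 0.01 -0.    0.03]
```

Flat and just above the floor. A touch lower, then draw back (tool −x) by feel.

```bash
python3 -m creep '4.6 0 0 0.05 0 0 0;4.6 0 0 0.05 0 0 0' 50|egrep "pos|force: \["; for i in 1 2 3; do python3 -m creep '4.6 -0.1 0 0 0 0 0;4.6 -0.2 0 0 0 0 0;4.6 -0.2 0 0 0 0 0' 50|egrep "pos|force: \["; done
```

```text
position: [0.4862, 0.1889, 0.0032]
force: [-1.9, -0.4, 5.2]
position: [0.4867, 0.1889, 0.0032]
force: [-7.4, 0.7, 10.6]
position: [0.4887, 0.1888, 0.0032]
force: [-6.4, -0.3, 10.0]
position: [0.4907, 0.1887, 0.0032]
force: [-7.2, 1.2, 10.1]
```

```bash
python3 -m creep '4.6 -0.05 0 -0.05 0 0 0;4.6 -0.1 0 -0.05 0 0 0;4.6 -0.1 0 -0.05 0 0 0' 50|egrep "pos|force: \["; for i in 1 2 3; do python3 -m creep '4.6 -0.1 0 0 0 0 0;4.6 -0.1 0 0 0 0 0' 50|egrep "pos|force: \["; done
```

```text
position: [0.4934, 0.1882, 0.0032]
force: [0.3, -0.2, -2.0]
position: [0.4941, 0.1881, 0.0032]
force: [-1.9, -0.0, -0.5]
position: [0.4953, 0.188, 0.0032]
force: [-1.8, -0.3, -0.6]
position: [0.4963, 0.1879, 0.0032]
force: [-1.7, 1.1, -2.2]
```

```bash
for i in 1 2 3 4; do python3 -m creep '4.6 -0.1 0 0 0 0 0;4.6 -0.1 0 0 0 0 0' 50|egrep "pos|force: \["; done
```

```text
position: [0.4962, 0.188, 0.0032]
force: [-5.6, 0.1, 3.2]
position: [0.4963, 0.1879, 0.0032]
force: [-8.2, -0.1, 6.9]
position: [0.4963, 0.1879, 0.0032]
force: [-12.0, 0.1, 9.9]
position: [0.4963, 0.1879, 0.0032]
force: [-15.3, 0.7, 14.4]
```

```bash
python3 -m creep '4.6 -0.2 0 -0.08 0 0 0;4.6 -0.2 0 -0.08 0 0 0' 50|egrep "pos|force: \["; python3 -m creep '6.6 0 0 0 0 0 0;6.6 0 0 0 0 0 0;6.6 0 0 0 0 0 0' 10|egrep "pos|force|wid"; python3 -c "
from h import *
st();print(((telemetry.observe()['position'][:2]-BAY['S'])@np.array([U,V]).T))"
```

```text
position: [0.4963, 0.1876, 0.0032]
force: [-18.0, 1.5, 10.1]
position: [0.503, 0.1875, 0.0043]
force: [-0.4, -0.6, 0.4]
width: 0.719
gripper_force: 0.0
t 38.95 pos [0.503  0.1875 0.0043] x [-0.9963  0.0862 -0.0014] z [ 0.0015  0.0004 -1.    ] F [-0.372  -0.5931  0.3695] w 66.1 g 0.0
[0.0107 0.0001]
```

Released. Now I'll retreat and check both numerically.

```bash
python3 -m creep '6.6 0 0 -2 0 0 0;6.6 0 0 -8 0 0 0;6.6 0 0 -14 0 0 0;6.6 0 0 -20 0 0 0;6.6 0 3 -26 0 0 0' 20|egrep "pos|force: \["; python3 -m creep '6.6 0 4 0 0 0 0;6.6 0 7 0 0 0 0;6.6 0 7 0 0 0 0;6.6 0 7 0 0 0 0' 20|egrep "pos"; python3 -c "
from h import *
shot('wrist','z1');st()
d=np.load('pics/z1.npz');E=np.linalg.inv(d['E']);f,cx,cy=d['p']
def pj(p): q=E[:3,:3]@p+E[:3,3]; return q[:2]/q[2]*f+[cx,cy]
g=cv2.cvtColor(cv2.imread('pics/z1.png'),cv2.COLOR_BGR2LAB).astype(int)
def pr(k,sg,z,rng,lat):
  print(k,lat,[(s,*(lambda v:(v[0],v[2]-v[1]))(g[tuple(pj(np.r_[BAY[k]+sg*s/1e3*U+lat*V,z]).round().astype(int)[::-1])].tolist())) for s in rng])
for lat in(-.02,0,.02):
  pr('L',1,.038,range(-90,-62,2),lat)
  pr('S',-1,.03,range(-84,-56,2),lat); pr('S',-1,.03,range(20,48,4),lat)
print('across L');pr('L',1,.038,[0],0)
for k,sg,z in(('L',1,.038),('S',-1,.03)):
  for s in (-40,20): print(k,s,[(y,*(lambda v:(v[0],v[2]-v[1]))(g[tuple(pj(np.r_[BAY[k]+sg*s/1e3*U+y/1e3*V,z]).round().astype(int)[::-1])].tolist())) for y in list(range(-40,-20,2))+list(range(22,42,2))])
"
```

```text
position: [0.5052, 0.2131, 0.2628]
force: [0.8, 0.2, -0.7]
position: [0.5107, 0.2841, 0.2598]
t 40.12 pos [0.5108 0.2837 0.2599] x [-0.9962  0.0872 -0.0002] z [ 0.0002 -0.0005 -1.    ] F [-0.1239 -0.4481 -0.2968] w 66.5 g 0.0
L -0.02 [(-90, 168, 19), (-88, 159, 17), (-86, 157, 18), (-84, 91, 2), (-82, 83, -2), (-80, 82, -1), (-78, 82, -1), (-76, 82, -1), (-74, 97, 6), (-72, 104, 8), (-70, 105, 8), (-68, 113, 9), (-66, 113, 9), (-64, 114, 9)]
S -0.02 [(-84, 246, 14), (-82, 247, 14), (-80, 246, 14), (-78, 244, 19), (-76, 223, 23), (-74, 154, -3), (-72, 154, -4), (-70, 155, -2), (-68, 164, 2), (-66, 194, 11), (-64, 210, 16), (-62, 205, 16), (-60, 202, 15), (-58, 206, 16)]
S -0.02 [(20, 196, 17), (24, 186, 16), (28, 187, 16), (32, 182, 16), (36, 182, 16), (40, 181, 15), (44, 230, -3)]
L 0 [(-90, 169, 20), (-88, 161, 19), (-86, 159, 19), (-84, 101, 4), (-82, 86, 1), (-80, 83, -2), (-78, 82, -2), (-76, 82, -1), (-74, 106, 6), (-72, 118, 9), (-70, 119, 9), (-68, 121, 9), (-66, 119, 9), (-64, 114, 8)]
S 0 [(-84, 246, 14), (-82, 246, 13), (-80, 246, 15), (-78, 244, 19), (-76, 223, 23), (-74, 
[... 1394 characters left out ...]
184, 20), (34, 198, 23), (36, 199, 24), (38, 199, 24), (40, 199, 24)]
S -40 [(-40, 243, 21), (-38, 243, 21), (-36, 243, 20), (-34, 243, 20), (-32, 243, 20), (-30, 243, 20), (-28, 239, 24), (-26, 220, 25), (-24, 211, 18), (-22, 224, 21), (22, 206, 18), (24, 196, 16), (26, 144, 12), (28, 103, 9), (30, 186, 21), (32, 240, 25), (34, 244, 19), (36, 244, 19), (38, 244, 19), (40, 244, 19)]
S 20 [(-40, 244, 19), (-38, 243, 20), (-36, 243, 20), (-34, 243, 20), (-32, 243, 20), (-30, 242, 23), (-28, 240, 25), (-26, 211, 25), (-24, 188, 17), (-22, 191, 17), (22, 212, 19), (24, 212, 19), (26, 184, 15), (28, 99, 10), (30, 147, 17), (32, 190, 23), (34, 211, 28), (36, 185, 21), (38, 182, 20), (40, 183, 22)]
```

```bash
python3 -c "
from cell import job
print(job.sign_off())"
```

```text
the job is handed in; nothing more can be done
None
```

Both billets are in their compartments, flat with one end under the bar and drawn back firmly against the fence (about 13 N large, 18 N small), and the job was handed in at about 40 s. Before the first grip the closed fingertips pressed the large billet's top at about 85 N (gripper and TCP offset off by about 33 mm).

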